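# Glide the opened drive under the microscope

### The arm

A 6-joint arm with a two-finger parallel gripper is mounted at the origin on the work surface. World frame = base frame: x ahead of the robot, y to its left, z up, the work surface at z = 0. Lengths are in m, angles in rad, forces in N, time in s.
With the tool pointing down it reaches from about 0.3 to 0.775 m from the base axis. Payload 14.6 kg.
Tool frame: the origin (TCP) lies between the finger pads, 19 mm behind the fingertips; this is the grasp point; z points along the fingers, y is the line along which they close (so a half turn about z gives the same grasp; the last joint's range is limited). The gripper opens to 94 mm and grips with 3 to 60 N. Pads are 16 mm wide; open, the fingers measure 119 mm over their backs; the gripper's body (75 mm by 177 mm) begins 78 mm behind the grasp point.
Start: joints at [-1.248, 0.3, 1.521, -0, 1.321, -0.067], TCP at [0.209, -0.509, 0.224] pointing down, gripper open.
Joint ranges: [-3.03, 3.03], [-0.79, 2.21], [0.23, 2.52], [-1.04, 4.18], [0, 3.07], [-2.55, 2.55]. Speed limits (rad/s): [2.22, 2.22, 2.57, 3.14, 3.14, 3.14].

### API

Orientations are given as a unit quaternion [x, y, z, w].
In Python, from station import r gives the robot as it stands.
- The arm moves only by the shell command python3 -m crank 'ROWS' [FORCE]. ROWS is JSON, a list of rows, each an object of numbers: "x", "y", "z": the shift along the world's x, y, z each as a share of 0.025 m, from -1 to 1; "ax", "ay", "az": the turn, a rotation vector about the world's x, y, z each as a share of 0.12 rad, from -1 to 1; "grip": the opening, from 0 (shut) to 1 (fully open). A call has 1 to 10 rows; each row shifts and turns the commanded pose from where the row before left it; what a row does not reach is not made up. A row lasts 1/12 s, in which the tool goes at most 41.7 mm and 7.16 degrees, less where a joint would pass 70% of its speed; a pose out of reach is approached as far as the arm can. A call with a number of a shift or a turn outside -1 to 1 is refused whole. A call with a gripper value outside its range is refused whole. The fingers move at their own pace and stop on an object; FORCE is the grip in N (left out, the last holds). Time passes only in rows, so rows that do not move let the fingers close. It gives the time, the measured TCP pose, the force, the opening and the grip force at its end, in the units of the state.
- r.observe(): the state, without advancing time (a new reading comes with each control period).
- r.read_camera(name): name is "scene" or "top"; returns a dict with "color" (384x512x3 uint8, red, green, blue), "vertical_fov" (degrees; the focal length in pixels is half the picture's height over the tangent of half this angle, whatever the lens; pixels are square), "cx", "cy" (the principal point, pixels), "D" ([k1, k2, p1, p2, k3] as OpenCV has them; the pictures are not rectified), "R" (3x3) and "t" (3): a world point X has camera coordinates R X + t. Camera axes: x right, y down, z forward; pixel columns grow to the right and rows downward; lengths in m; the calibration is good to about 2 mm. A picture is of the moment at which its call begins. There is no depth.
- r.hand_in(): hands the job in; it is judged then, once.
The state is a dict: "time_s": time; "qpos": joint angles; "joint_vel": joint speeds; "joint_torque": joint torques, N m; "eef_pos": TCP position; "ee_rot": TCP orientation; "ft_force": force on the tool from outside, world axes, zero at the start; "wrist_torque": the same for the moment, N m; "grip_width": finger opening in m; "grasp_force": force on a finger pad.
Only numpy, scipy, OpenCV 4.12 (cv2) and the standard library are available. Lean on these libraries where they do the work, as an engineer would, in place of code of your own. Each camera call takes 0.05 s, during which the arm holds its last target. There are 200 camera calls.

### The job

Bring the opened hard drive under the microscope: with closed or open fingers inside the pocket of the heavy, nearly frictionless carriage, press only on its two spring pads (front pad to speed it up, rear pad to brake it), until the centre of the drive stands still below the lens, to within 15 mm, for two seconds; then leave it there at rest and untouched. Never let the carriage run into an end stop, never squash a pad all the way in, and do not push on the carriage's deck, its pad housings or the drive, nor disturb the microscope or the loose things on the bench.

Things in the scene. Friction and masses are not known exactly. Their poses are not given: they have to be found in the camera images.
- rail: Fixed level guide rail, dark steel base 150 mm wide, 1140 mm long, two bright rods, a stop block with rubber buffer at each end. Origin on the bench on the rail's centre line; its y axis runs along the rail, the way the carriage has to go (about world +y, turned up to 0.12 rad); z up.
- carriage (a joint): Carriage travel along the rail's +y, m; 0 and 0.42 are the end stops (struck below 0.004, above 0.416). At 0 the pocket centre is at y = -0.25 in the rail's frame. Starts at rest, 0.04 to 0.12. Moving mass with all it carries nominally 3.16 kg (2.4 to 4.1); viscous drag nominally 0.1 N s/m, dry friction 0.004 N: it coasts on and on.
- deck_top (a point): Aluminium top of the carriage, rigid with it: plate 116 x 620 mm, upper face 42 mm above the bench, two pad housings (116 x 55 mm, up to 112 mm above the bench, 175 to 230 mm before and behind the pocket centre) and the opened drive at its +y end. This point lies on the plate at the pocket centre, axes like the rail's. Do not push on it (2 N).
- pocket (a point): Centre of the pocket between the two pads, 80 mm above the bench, moves with the carriage; axes like the rail's. The pocket is open above and at both sides, 240 mm long in y between pad faces when both pads are out; its floor (the deck) is 42 mm above the bench. A good TCP height is 80 mm above the bench, tool straight down.
- front_pad (a joint): How far the front (+y) pad is pressed in, m: 0 out, 0.045 fully in (allowed: 0.042). Grey block with black rubber face, 100 mm wide, 47 to 105 mm above the bench; at 0 its face is 120 mm in +y of the pocket centre. Spring 15 N/m without preload (0.6 N at 40 mm), damping 0.15 N s/m, pad mass 0.08 kg. Pressing it to +y drives the carriage to +y.
- rear_pad (a joint): How far the rear (-y) pad is pressed in, m: 0 out, 0.045 fully in (allowed: 0.042). Same block and spring as the front pad, its face 120 mm in -y of the pocket centre; pressing it to -y pushes the carriage to -y, which brakes it.
- drive_center (a point): Centre of the opened hard drive (black case 102 x 147 x 22 mm with a bright disc) on the +y end of the deck, at the height of its upper face, 64 mm above the bench: always 310 mm in +y of the pocket centre. A dark index fin on the near (-x) edge of the deck shows the same y.
- lens_axis (a point): Point on the optical axis of the microscope, 64 mm above the bench; axes like the rail's. The drive's centre has to come to rest here. It lies on the rail's centre line, 330 to 420 mm in +y of the rail's origin.
- microscope: White stereo microscope, fixed: base and column on the far (+x) side of the rail, head hanging over the rail with its lens 165 mm above the bench; a small aluminium index post with a dark pointer stands on the near side of the rail at the lens's y. Origin on the bench below the lens axis, axes like the rail's.
- spare_drive: Bystander: closed hard drive lying beyond the rail, 147 x 102 x 26 mm, origin at the centre of its underside. Leave alone.
- driver: Bystander: screwdriver lying beyond the rail, along its x axis. Leave alone.
- screw_dish: Bystander: round steel dish, 90 mm across and 30 mm high, beyond the rail, origin at the centre of its underside. Leave alone.

How it is judged:
On the way:
1. the drive's centre stands still below the lens for two seconds (horizontal distance between drive_center and lens_axis below 0.015 m and velocity of joint carriage between -0.008 and 0.008 m/s), for 2 s.
At the end, for the whole second after the job is handed in: the drive's centre is within 15 mm (horizontally) of the lens axis, the carriage moves slower than 8 mm/s, and the robot touches nothing (all of step 1).
It fails at once if the carriage strikes an end stop (value of joint carriage above 0.416 m or value of joint carriage below 0.004 m).
It fails at once if a pad is squashed all the way in (over 42 mm) (value of joint any of front_pad, rear_pad above 0.042 m).
It fails at once if the robot pushes on the deck, the pad housings or the drive (contact force between any of the fingers, the arm and carriage_c1 above 2 N or contact force between any of the fingers, the arm and carriage_c2 above 2 N or contact force between any of the fingers, the arm and carriage_c3 above 2 N or contact force between any of the fingers, the arm and carriage_c4 above 2 N).
It fails at once if the robot pushes on the microscope (contact force between any of the arm, the fingers and microscope above 2 N).
It fails at once if a loose thing on the bench is disturbed (distance of any of spare_drive, driver, screw_dish from where it was at the start of the episode above 0.02 m).
It also fails if it takes over 51 s, if anything falls off the work surface, if the arm or the gripper's body presses on something with over 40 N, if the wrist force passes 120 N, or if a joint passes its speed limit or range.

## Working session

There is one attempt and no reset: what is moved stays moved. The work goes in short steps, Python scripts to look and compute and a shell command to move; the robot and the scene stay as the last step left them, time stands still between calls to the robot, and variables do not carry over. Pictures are saved under pics/ and viewed, at most 10 in all, crops included, and the job is handed in when it is done.

```bash
ls; mkdir -p pics; cat > h.py <<'E'
import numpy as np, cv2
from station import r
def K(c):
    f=c["color"].shape[0]/2/np.tan(np.radians(c["vertical_fov"])/2)
    return np.array([[f,0,c["cx"]],[0,f,c["cy"]],[0,0,1]])
def ray(c,uv,z):
    n=cv2.undistortPoints(np.array(uv,float).reshape(-1,1,2),K(c),np.array(c["D"],float)).reshape(-1,2)
    R=np.array(c["R"]);t=np.array(c["t"]);C=-R.T@t
    d=np.c_[n,np.ones(len(n))]@R
    return C+d*((z-C[2])/d[:,2])[:,None]
def proj(c,X):
    return cv2.projectPoints(np.array(X,float).reshape(-1,1,3),cv2.Rodrigues(np.array(c["R"],float))[0],np.array(c["t"],float),K(c),np.array(c["D"],float))[0].reshape(-1,2)
E
python3 - <<'E'
from h import *
for n in("scene","top"):
    c=r.read_camera(n); cv2.imwrite(f"pics/{n}0.png",c["color"][:,:,::-1]); print(n,c["vertical_fov"],-np.array(c["R"]).T@c["t"])
    np.save(n+"0.npy",c,allow_pickle=True)
print(r.observe())
E
```

```text
pics
scene 54.750918077134436 [1.21006844 0.12286875 0.7497505 ]
top 50.377820774612275 [ 0.39247523 -0.01685247  1.35036047]
{'time_s': 0.1, 'qpos': array([-1.24760393e+00,  3.00401786e-01,  1.52151027e+00,  6.79707916e-06,
        1.32073392e+00, -6.66034043e-02]), 'joint_vel': array([-0.0004207 , -0.00149189, -0.002151  ,  0.00037529,  0.00029619,
        0.0004089 ]), 'joint_torque': array([ 2.58793072e-03, -5.32640934e+01, -3.53280258e+01,  7.10396119e-02,
        2.35141284e-02, -7.20576213e-05]), 'eef_pos': array([ 0.20892632, -0.50853331,  0.2237543 ]), 'ee_rot': array([ 9.81067475e-01,  1.93665516e-01, -6.41168601e-05, -5.22751476e-04]), 'ft_force': array([ 0.03035457,  0.46881474, -0.52677902]), 'wrist_torque': array([ 0.04373174,  0.03027979, -0.04448171]), 'grasp_force': 0.0, 'grip_width': 0.09405974072077337}
```

View pics/top0.png

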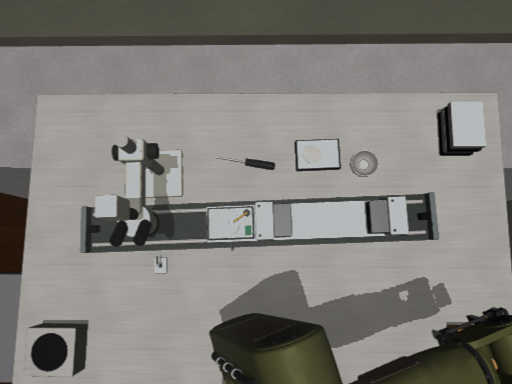

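View pics/scene0.png

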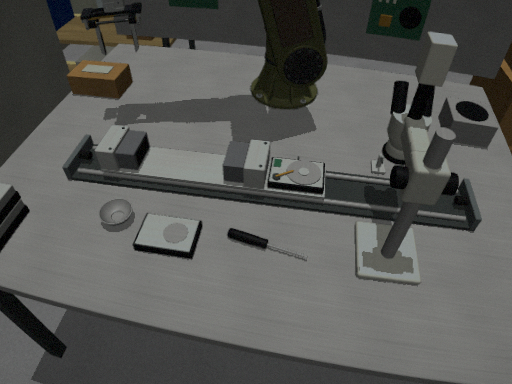

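The top view has world +y to the left. The rail runs from about (85,230) to (432,216), the drive is at (231,223), the fin near (233,247) and the index post near (160,265). I'll zoom in for exact pixels.

```bash
python3 - <<'E'
from h import *
c=np.load("top0.npy",allow_pickle=True).item(); im=c["color"][:,:,::-1]
a=[cv2.resize(im[185:285,x:x+190],None,fx=4,fy=3,interpolation=cv2.INTER_CUBIC) for x in(75,260)]
cv2.imwrite("pics/z.png",np.vstack(a))
E
```

```text
(no output)
```

View pics/z.png

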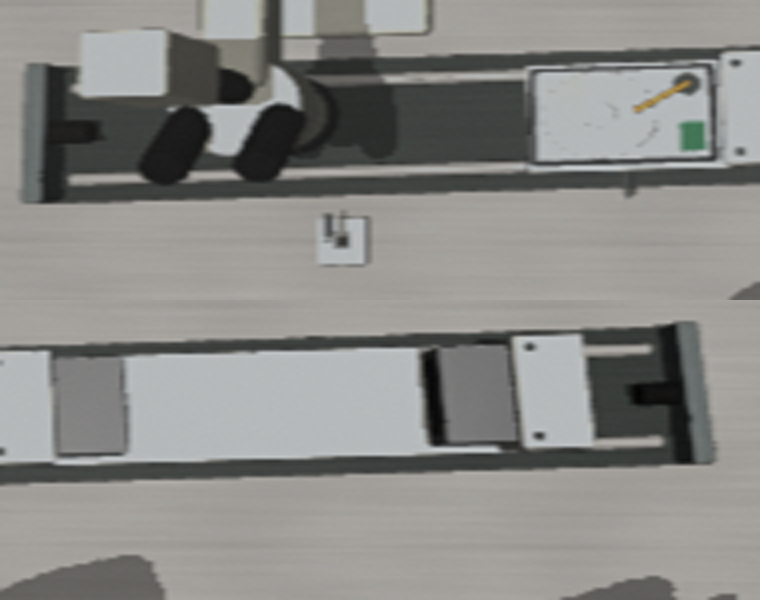

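```bash
cat > m.py <<'E'
from h import *
c=np.load("top0.npy",allow_pickle=True).item(); g=cv2.cvtColor(c["color"],cv2.COLOR_RGB2GRAY).astype(float)
def edge(cols,lo,hi,sgn):
    P=[]
    for u in cols:
        m=-(u-85)*14/347
        a,b=int(lo+m),int(hi+m); s=g[a:b,u]; d=np.diff(s)*sgn; k=np.argmax(d)
        w=np.clip(d[max(k-1,0):k+2],0,None); P.append((u,a+.5+(w*np.arange(max(k-1,0),k+2)[:len(w)]).sum()/w.sum()))
    return np.array(P)
near=edge(list(range(100,228))+list(range(240,425)),245,258,1)
far=edge(list(range(190,425)),198,213,-1)
for z in(0.0,0.012,0.02):
    L=[]
    for P in(near,far):
        X=ray(c,P,z); f=np.polyfit(X[:,1],X[:,0],1)
        for _ in range(4):
            e=X[:,0]-np.polyval(f,X[:,1]); k=abs(e)<.003; f=np.polyfit(X[k,1],X[k,0],1)
        L.append(f); 
    print(z,L,k.sum(),"width",(L[1][1]-L[0][1])*np.cos(np.arctan(L[0][0])))
z2=lambda x,y,o=0:(75+o+x/4-.4,185+y/3-.35)
dr=ray(c,[z2(533,69),z2(713,66),z2(531,163),z2(716,161)],.064);print("drive",dr.round(4),dr.mean(0))
pf=ray(c,[z2(127,355,185),z2(127,455,185)],.105)
pf=ray(c,[z2(127,55,185),z2(127,155,185),z2(437,46,185),z2(443,144,185)],.105);print("pad faces",pf.round(4))
print("post base",ray(c,[z2(317,214),z2(370,214),z2(317,265),z2(370,265)],.004).round(4))
print("fin",ray(c,[z2(629,193)],.042))
E
python3 m.py
python3 - <<'E'
from h import *
c=np.load("scene0.npy",allow_pickle=True).item(); im=c["color"][:,:,::-1]
cv2.imwrite("pics/z2.png",cv2.resize(im[110:220,240:440],None,fx=4,fy=4,interpolation=cv2.INTER_CUBIC))
E
```

```text
Traceback (most recent call last):
  File "m.py", line 17, in <module>
    e=X[:,0]-np.polyval(f,X[:,1]); k=abs(e)<.003; f=np.polyfit(X[k,1],X[k,0],1)
                                                    ~~~~~~~~~~^^^^^^^^^^^^^^^^^
TypeError: expected non-empty vector for x
```

View pics/z2.png

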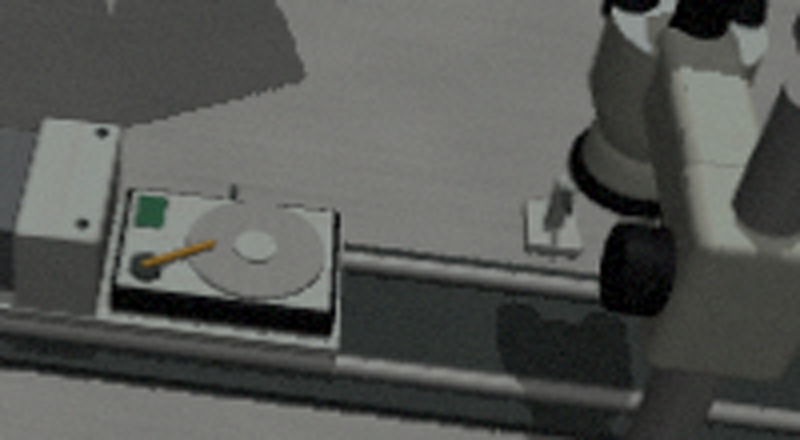

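```bash
python3 - <<'E'
s=open('m.py').read()
a=s.index("near=");b=s.index("z2=lambda")
s=s[:a]+'''near=edge(list(range(100,228))+list(range(240,425)),246,258,1)
far=edge(list(range(190,425)),202,213,-1)
for z in(0.0,0.012,0.02):
    L=[]
    for P in(near,far):
        X=ray(c,P,z); vx,vy,x0,y0=cv2.fitLine(X[:,:2].astype(np.float32),cv2.DIST_WELSCH,0,.001,.0001).ravel()
        L.append((vx/vy,x0-y0*vx/vy,np.median(abs(X[:,0]-x0-(X[:,1]-y0)*vx/vy))))
    print(z,np.round(L,4),"width",L[1][1]-L[0][1])
'''+s[b:]
open('m.py','w').write(s)
E
python3 m.py
```

```text
0.0 [[-4.330e-02  4.226e-01  3.000e-04]
 [-4.380e-02  5.745e-01  5.000e-04]] width 0.15185854
0.012 [[-4.330e-02  4.223e-01  3.000e-04]
 [-4.380e-02  5.728e-01  4.000e-04]] width 0.15050897
0.02 [[-4.330e-02  4.222e-01  3.000e-04]
 [-4.380e-02  5.718e-01  4.000e-04]] width 0.14960927
drive [[0.5408 0.1741 0.064 ]
 [0.5445 0.0308 0.064 ]
 [0.4416 0.1733 0.064 ]
 [0.4445 0.0277 0.064 ]] [0.49285692 0.10144986 0.064     ]
pad faces [[ 0.5514 -0.0889  0.105 ]
 [ 0.4495 -0.0883  0.105 ]
 [ 0.5614 -0.3254  0.105 ]
 [ 0.4617 -0.3266  0.105 ]]
post base [[0.3874 0.3572 0.004 ]
 [0.3876 0.3134 0.004 ]
 [0.3324 0.3549 0.004 ]
 [0.3328 0.3113 0.004 ]]
fin [[0.41118797 0.09746713 0.042     ]]
```

The top crop gives a rail yaw of 0.0435. The drive is at s≈0.1015 and the lens post at s≈0.340, so there is about 0.238 m to travel. The scene crop shows the green chip on the drive at crop (151,211), a good thing to track. Next I move over the pocket.

```bash
python3 -m crank '[{"x":1,"y":1,"az":-1,"grip":1},{"x":1,"y":1,"az":-1,"grip":1},{"x":1,"y":1,"az":-0.88,"grip":1},{"x":1,"y":1,"grip":1},{"x":1,"y":1,"grip":1},{"x":1,"y":1,"grip":1},{"x":1,"y":1,"grip":1},{"x":1,"y":1,"grip":1},{"x":1,"y":1,"grip":1},{"x":1,"y":1,"grip":1}]'
cat > track.py <<'E'
from h import *
import sys
psi=.0435; U=np.array([-np.sin(psi),np.cos(psi)]); P0=np.array([.4973,0])
S=lambda p:float((np.asarray(p)[:2]-P0)@U)
N=lambda p:float((np.asarray(p)[:2]-P0)@[np.cos(psi),np.sin(psi)])
def chip(n):
    c=r.read_camera(n); im=c["color"].astype(float)
    w=np.clip(im[:,:,1]-np.maximum(im[:,:,0],im[:,:,2])-12,0,None)
    # keep only pixels whose ray at z=.064 lies on the rail strip and on drive travel
    v,u=np.nonzero(w); 
    if len(u)==0: return c,None,0
    X=ray(c,np.c_[u,v],.064); k=np.array([abs(N(x))<.055 and 0<S(x)<.4 for x in X])
    if not k.any(): return c,None,0
    ww=w[v[k],u[k]]; return c,(ww[:,None]*X[k]).sum(0)/ww.sum(),k.sum()
def status():
    out=[]
    for n in("top","scene"):
        t=r.observe()["time_s"]; c,x,m=chip(n); out.append((t,None if x is None else S(x),m,c,None if x is None else N(x)))
    return out
def pr():
    for n,o in zip(("top","scene"),status()): print(n,"t",round(o[0],3),"chip s",o[1],"n",o[4],"px",o[2])
    e=r.observe(); print("t",e["time_s"],"tcp",e["eef_pos"].round(4),"S",round(S(e["eef_pos"]),4),"N",round(N(e["eef_pos"]),4),"F",e["ft_force"].round(2),"yaw",2*np.arctan2(e["ee_rot"][1],e["ee_rot"][0]))
if __name__=="__main__": pr()
E
python3 track.py
python3 - <<'E'
from track import *
c=np.load("scene0.npy",allow_pickle=True).item()
p=ray(c,[(395,153)],.165)[0];print("lens rough",p,S(p),N(p))
p=ray(c,[(240+551/4,110+233/4)],.004)[0];print("post scene",p,S(p),N(p))
c=np.load("top0.npy",allow_pickle=True).item()
for z in(.03,.06):
  a=[S(x) for x in ray(c,[(80.5,230),(438,215)],z)];print("rail ends",z,a,np.mean(a))
E
```

```text
top t 0.1 chip s 0.04733974545995318 n -0.02432055821040516 px 59
scene t 0.15 chip s 0.048679892018703756 n -0.025188946913509258 px 51
t 0.2 tcp [ 0.209  -0.5086  0.2239] S -0.4956 N -0.3102 F [-0.43  1.03 -0.46] yaw 0.3897985552902429
lens rough [0.48286052 0.33518638 0.165     ] 0.33549722396675874 0.00015018777959390286
post scene [0.36566088 0.33710223 0.004     ] 0.3425078350345172 -0.11685526715517489
rail ends 0.03 [0.5957060395501007, -0.5635821951572225] 0.016061922196439093
rail ends 0.06 [0.5818919909955469, -0.5510559769970379] 0.015418006999254497invalid input at $[0]: expected keys x, y, z, ax, ay, az, grip
```

```bash
python3 -m crank '[{"x":1,"y":1,"z":0,"ax":0,"ay":0,"az":-1,"grip":1},{"x":1,"y":1,"z":0,"ax":0,"ay":0,"az":-1,"grip":1},{"x":1,"y":1,"z":0,"ax":0,"ay":0,"az":-0.88,"grip":1},{"x":1,"y":1,"z":0,"ax":0,"ay":0,"az":0,"grip":1},{"x":1,"y":1,"z":0,"ax":0,"ay":0,"az":0,"grip":1},{"x":1,"y":1,"z":0,"ax":0,"ay":0,"az":0,"grip":1},{"x":1,"y":1,"z":0,"ax":0,"ay":0,"az":0,"grip":1},{"x":1,"y":1,"z":0,"ax":0,"ay":0,"az":0,"grip":1},{"x":1,"y":1,"z":0,"ax":0,"ay":0,"az":0,"grip":1},{"x":1,"y":1,"z":0,"ax":0,"ay":0,"az":0,"grip":1}]'
python3 -m crank '[{"x":1,"y":1,"z":0,"ax":0,"ay":0,"az":0,"grip":1},{"x":0.9,"y":1,"z":0,"ax":0,"ay":0,"az":0,"grip":1},{"x":0,"y":0,"z":0,"ax":0,"ay":0,"az":0,"grip":1},{"x":0,"y":0,"z":0,"ax":0,"ay":0,"az":0,"grip":1}]'
python3 track.py
```

```text
time_s: 1.03
eef_pos: [0.46, -0.2572, 0.2243]
ee_rot: [1.0, 0.022, 0.0, -0.0]
ft_force: [0.6, -1.4, 0.1]
grip_width: 0.0939
grasp_force: 0.0
time_s: 1.37
eef_pos: [0.507, -0.2076, 0.2238]
ee_rot: [1.0, 0.023, -0.0, -0.0]
ft_force: [-0.5, -0.6, -0.6]
grip_width: 0.0936
grasp_force: 0.0
top t 1.367 chip s 0.04734752872802848 n -0.02437161388458304 px 60
scene t 1.417 chip s 0.048641510527324655 n -0.02478725353469652 px 54
t 1.4667 tcp [ 0.5061 -0.2092  0.2241] S -0.2094 N -0.0003 F [ 0.06  0.45 -0.62] yaw 0.04404427092215402
```

```bash
python3 -m crank '[{"x":0,"y":0,"z":-0.96,"ax":0,"ay":0,"az":0,"grip":1},{"x":0,"y":0,"z":-0.96,"ax":0,"ay":0,"az":0,"grip":1},{"x":0,"y":0,"z":-0.96,"ax":0,"ay":0,"az":0,"grip":1},{"x":0,"y":0,"z":-0.96,"ax":0,"ay":0,"az":0,"grip":1},{"x":0,"y":0,"z":-0.96,"ax":0,"ay":0,"az":0,"grip":1},{"x":0,"y":0,"z":-0.96,"ax":0,"ay":0,"az":0,"grip":1},{"x":0,"y":0,"z":0,"ax":0,"ay":0,"az":0,"grip":1},{"x":0,"y":0,"z":0,"ax":0,"ay":0,"az":0,"grip":1}]'
python3 track.py; python3 - <<'E'
from h import *
a=cv2.resize(r.read_camera("top")["color"][185:285,200:450,::-1],None,fx=3,fy=3)
b=cv2.resize(r.read_camera("scene")["color"][70:200,80:330,::-1],None,fx=3,fy=2.2)
cv2.imwrite("pics/z3.png",np.vstack([a,b]))
E
```

```text
time_s: 2.13
eef_pos: [0.5057, -0.2095, 0.0801]
ee_rot: [1.0, 0.021, -0.001, -0.0]
ft_force: [-0.9, -0.1, 0.3]
grip_width: 0.0938
grasp_force: 0.0
top t 2.133 chip s 0.047296121887635066 n -0.024293437079060936 px 60
scene t 2.183 chip s 0.048810248017142004 n -0.024826493153534853 px 52
t 2.2333 tcp [ 0.5069 -0.2096  0.0819] S -0.2098 N 0.0005 F [-1.45 -0.51 -0.29] yaw 0.043347919806475406
```

View pics/z3.png

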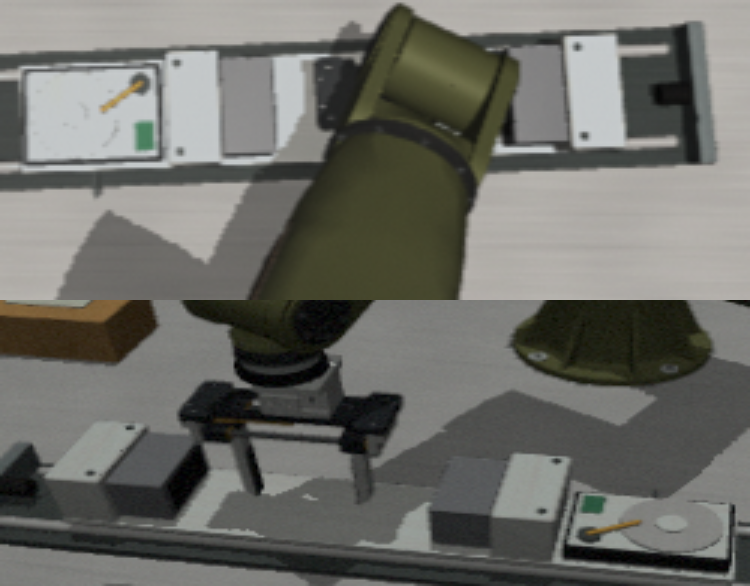

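```bash
python3 -m crank '[{"x":-0.04,"y":0.8,"z":0,"ax":0,"ay":0,"az":0,"grip":1},{"x":-0.04,"y":0.8,"z":0,"ax":0,"ay":0,"az":0,"grip":1},{"x":-0.02,"y":0.5,"z":0,"ax":0,"ay":0,"az":0,"grip":1},{"x":0,"y":0.08,"z":0,"ax":0,"ay":0,"az":0,"grip":1},{"x":0,"y":0.08,"z":0,"ax":0,"ay":0,"az":0,"grip":1},{"x":-0.01,"y":0.08,"z":0,"ax":0,"ay":0,"az":0,"grip":1},{"x":0,"y":0.08,"z":0,"ax":0,"ay":0,"az":0,"grip":1},{"x":0,"y":0.08,"z":0,"ax":0,"ay":0,"az":0,"grip":1},{"x":-0.01,"y":0.08,"z":0,"ax":0,"ay":0,"az":0,"grip":1},{"x":0,"y":0.08,"z":0,"ax":0,"ay":0,"az":0,"grip":1}]'
python3 track.py
```

```text
time_s: 3.17
eef_pos: [0.5035, -0.1423, 0.0802]
ee_rot: [1.0, 0.022, -0.0, -0.0]
ft_force: [0.4, -1.0, 0.3]
grip_width: 0.0943
grasp_force: 0.0
top t 3.167 chip s 0.04739178177300766 n -0.024355838463725753 px 58
scene t 3.217 chip s 0.04885699747961923 n -0.025116272880833408 px 52
t 3.2667 tcp [ 0.5035 -0.1421  0.0802] S -0.1423 N -0.0 F [ 1.08 -0.64  0.77] yaw 0.04427657149877914
```

```bash
python3 -m crank '[{"x":0,"y":0.08,"z":0,"ax":0,"ay":0,"az":0,"grip":1},{"x":-0.01,"y":0.08,"z":0,"ax":0,"ay":0,"az":0,"grip":1},{"x":0,"y":0.08,"z":0,"ax":0,"ay":0,"az":0,"grip":1},{"x":0,"y":0.08,"z":0,"ax":0,"ay":0,"az":0,"grip":1},{"x":-0.01,"y":0.08,"z":0,"ax":0,"ay":0,"az":0,"grip":1},{"x":0,"y":0.08,"z":0,"ax":0,"ay":0,"az":0,"grip":1}]'
python3 track.py
```

```text
time_s: 3.77
eef_pos: [0.503, -0.13, 0.0802]
ee_rot: [1.0, 0.022, -0.0, -0.0]
ft_force: [-0.2, -0.9, -0.2]
grip_width: 0.0937
grasp_force: 0.1
top t 3.767 chip s 0.0525963518146124 n -0.024565412815490302 px 59
scene t 3.817 chip s 0.05559216936725044 n -0.02487829817870989 px 52
t 3.8667 tcp [ 0.503  -0.1299  0.0802] S -0.13 N 0.0 F [-0.49 -0.15 -0.5 ] yaw 0.04453344944845966
```

```bash
python3 -m crank '[{"x":0,"y":0.08,"z":0,"ax":0,"ay":0,"az":0,"grip":1},{"x":-0.01,"y":0.08,"z":0,"ax":0,"ay":0,"az":0,"grip":1},{"x":0,"y":0.08,"z":0,"ax":0,"ay":0,"az":0,"grip":1},{"x":0,"y":0.08,"z":0,"ax":0,"ay":0,"az":0,"grip":1},{"x":-0.01,"y":0.08,"z":0,"ax":0,"ay":0,"az":0,"grip":1},{"x":0,"y":0.08,"z":0,"ax":0,"ay":0,"az":0,"grip":1}]'
python3 track.py
```

```text
time_s: 4.37
eef_pos: [0.5025, -0.118, 0.0803]
ee_rot: [1.0, 0.022, 0.0, -0.0]
ft_force: [-0.5, -0.7, -0.3]
grip_width: 0.0942
grasp_force: 0.0
top t 4.367 chip s 0.07111555018044186 n -0.024284144222109286 px 57
scene t 4.417 chip s 0.07487698678251754 n -0.02495843269691282 px 55
t 4.4667 tcp [ 0.5025 -0.1179  0.0802] S -0.1181 N 0.0001 F [-0.8   0.29  0.16] yaw 0.04445513054747082
```

```bash
python3 -m crank '[{"x":0,"y":-0.2,"z":0,"ax":0,"ay":0,"az":0,"grip":1},{"x":0,"y":0,"z":0,"ax":0,"ay":0,"az":0,"grip":1}]'
python3 track.py;  python3 -m crank '[{"x":0,"y":0,"z":0,"ax":0,"ay":0,"az":0,"grip":1},{"x":0,"y":0,"z":0,"ax":0,"ay":0,"az":0,"grip":1},{"x":0,"y":0,"z":0,"ax":0,"ay":0,"az":0,"grip":1},{"x":0,"y":0,"z":0,"ax":0,"ay":0,"az":0,"grip":1},{"x":0,"y":0,"z":0,"ax":0,"ay":0,"az":0,"grip":1},{"x":0,"y":0,"z":0,"ax":0,"ay":0,"az":0,"grip":1},{"x":0,"y":0,"z":0,"ax":0,"ay":0,"az":0,"grip":1},{"x":0,"y":0,"z":0,"ax":0,"ay":0,"az":0,"grip":1}]'
python3 track.py
```

```text
time_s: 4.63
eef_pos: [0.5026, -0.1239, 0.0803]
ee_rot: [1.0, 0.022, 0.0, 0.0]
ft_force: [0.5, -0.0, 0.1]
grip_width: 0.0937
grasp_force: 0.0
top t 4.633 chip s 0.08169865285154086 n -0.023872736635659267 px 62
scene t 4.683 chip s 0.08485579977634522 n -0.024808451513729526 px 54
t 4.7333 tcp [ 0.5025 -0.1236  0.0802] S -0.1237 N -0.0002 F [-0.47 -0.93 -0.22] yaw 0.04367747392313247
time_s: 5.4
eef_pos: [0.5025, -0.1232, 0.0802]
ee_rot: [1.0, 0.022, -0.0, -0.0]
ft_force: [-0.2, 0.9, -0.1]
grip_width: 0.0942
grasp_force: 0.0
top t 5.4 chip s 0.11034031439930946 n -0.024509821653573436 px 60
scene t 5.45 chip s 0.11386340069910185 n -0.0250617226830913 px 52
t 5.5 tcp [ 0.5025 -0.1232  0.0803] S -0.1234 N -0.0002 F [0.19 0.53 0.21] yaw 0.04417449512852906
```

```bash
python3 -m crank '[{"x":0,"y":0.09,"z":0,"ax":0,"ay":0,"az":0,"grip":1},{"x":-0.01,"y":0.09,"z":0,"ax":0,"ay":0,"az":0,"grip":1},{"x":0,"y":0.09,"z":0,"ax":0,"ay":0,"az":0,"grip":1},{"x":0,"y":0.09,"z":0,"ax":0,"ay":0,"az":0,"grip":1},{"x":-0.01,"y":0.09,"z":0,"ax":0,"ay":0,"az":0,"grip":1},{"x":0,"y":0.09,"z":0,"ax":0,"ay":0,"az":0,"grip":1},{"x":-0.01,"y":0.09,"z":0,"ax":0,"ay":0,"az":0,"grip":1},{"x":0,"y":0.09,"z":0,"ax":0,"ay":0,"az":0,"grip":1},{"x":-0.01,"y":0.09,"z":0,"ax":0,"ay":0,"az":0,"grip":1},{"x":0,"y":0.09,"z":0,"ax":0,"ay":0,"az":0,"grip":1}]'
python3 track.py;  python3 -m crank '[{"x":0,"y":0.09,"z":0,"ax":0,"ay":0,"az":0,"grip":1},{"x":-0.01,"y":0.09,"z":0,"ax":0,"ay":0,"az":0,"grip":1},{"x":0,"y":0.09,"z":0,"ax":0,"ay":0,"az":0,"grip":1},{"x":0,"y":0.09,"z":0,"ax":0,"ay":0,"az":0,"grip":1},{"x":-0.01,"y":0.09,"z":0,"ax":0,"ay":0,"az":0,"grip":1},{"x":0,"y":0.09,"z":0,"ax":0,"ay":0,"az":0,"grip":1},{"x":-0.01,"y":0.09,"z":0,"ax":0,"ay":0,"az":0,"grip":1},{"x":0,"y":0.09,"z":0,"ax":0,"ay":0,"az":0,"grip":1}]'
python3 track.py
```

```text
time_s: 6.33
eef_pos: [0.5015, -0.1005, 0.0802]
ee_rot: [1.0, 0.022, 0.0, 0.0]
ft_force: [0.2, -0.1, 0.7]
grip_width: 0.0938
grasp_force: 0.0
top t 6.333 chip s 0.14334812104773292 n -0.024291010303350527 px 56
scene t 6.383 chip s 0.14664094826315696 n -0.024864128569319285 px 56
t 6.4333 tcp [ 0.5015 -0.1004  0.0802] S -0.1005 N -0.0002 F [ 0.72  0.42 -0.54] yaw 0.04451833457413983
time_s: 7.1
eef_pos: [0.5007, -0.0825, 0.0803]
ee_rot: [1.0, 0.022, 0.0, -0.0]
ft_force: [-0.5, 0.5, 0.2]
grip_width: 0.0944
grasp_force: 0.0
top t 7.1 chip s 0.16913255327565338 n -0.024085735769609352 px 59
scene t 7.15 chip s 0.17273772412674268 n -0.025141987261867917 px 59
t 7.2 tcp [ 0.5007 -0.0824  0.0802] S -0.0825 N -0.0002 F [ 0.81  0.27 -0.02] yaw 0.044457388887835576
```

```bash
python3 -m crank '[{"x":0,"y":0.01,"z":0,"ax":0,"ay":0,"az":0,"grip":1},{"x":0,"y":0.01,"z":0,"ax":0,"ay":0,"az":0,"grip":1},{"x":0,"y":0.01,"z":0,"ax":0,"ay":0,"az":0,"grip":1},{"x":0,"y":0.01,"z":0,"ax":0,"ay":0,"az":0,"grip":1},{"x":0,"y":0.01,"z":0,"ax":0,"ay":0,"az":0,"grip":1},{"x":0,"y":0.01,"z":0,"ax":0,"ay":0,"az":0,"grip":1},{"x":0,"y":0.01,"z":0,"ax":0,"ay":0,"az":0,"grip":1},{"x":0,"y":0.01,"z":0,"ax":0,"ay":0,"az":0,"grip":1},{"x":0,"y":0.01,"z":0,"ax":0,"ay":0,"az":0,"grip":1},{"x":0,"y":0.01,"z":0,"ax":0,"ay":0,"az":0,"grip":1}]'
python3 track.py
```

```text
time_s: 8.03
eef_pos: [0.5007, -0.0802, 0.0803]
ee_rot: [1.0, 0.022, 0.0, -0.0]
ft_force: [0.5, -0.5, -0.1]
grip_width: 0.0937
grasp_force: 0.0
top t 8.033 chip s 0.19922415883063943 n -0.02438798686881906 px 59
scene t 8.083 chip s 0.20215902572589295 n -0.02442040257899732 px 56
t 8.1333 tcp [ 0.5007 -0.0802  0.0802] S -0.0803 N -0.0 F [ 1.13  0.98 -0.59] yaw 0.044259669860729274
```

```bash
python3 -m crank '[{"x":0,"y":0.043,"z":0,"ax":0,"ay":0,"az":0,"grip":1},{"x":0,"y":0.043,"z":0,"ax":0,"ay":0,"az":0,"grip":1},{"x":-0.01,"y":0.043,"z":0,"ax":0,"ay":0,"az":0,"grip":1},{"x":0,"y":0.043,"z":0,"ax":0,"ay":0,"az":0,"grip":1},{"x":0,"y":0.043,"z":0,"ax":0,"ay":0,"az":0,"grip":1},{"x":0,"y":0.043,"z":0,"ax":0,"ay":0,"az":0,"grip":1},{"x":-0.01,"y":0.043,"z":0,"ax":0,"ay":0,"az":0,"grip":1},{"x":0,"y":0.043,"z":0,"ax":0,"ay":0,"az":0,"grip":1},{"x":0,"y":0.043,"z":0,"ax":0,"ay":0,"az":0,"grip":1},{"x":0,"y":0.043,"z":0,"ax":0,"ay":0,"az":0,"grip":1}]'
python3 track.py
```

```text
time_s: 8.97
eef_pos: [0.5003, -0.0694, 0.0803]
ee_rot: [1.0, 0.022, 0.0, -0.0]
ft_force: [-0.3, 0.0, 0.4]
grip_width: 0.094
grasp_force: 0.0
top t 8.967 chip s 0.22746039225225273 n -0.024118726858944034 px 57
scene t 9.017 chip s 0.22991817568209402 n -0.02418641143540995 px 55
t 9.0667 tcp [ 0.5002 -0.0693  0.0802] S -0.0694 N -0.0001 F [-0.7  -0.21 -0.04] yaw 0.044345043207378296
```

```bash
python3 -m crank '[{"x":0,"y":0.053,"z":0,"ax":0,"ay":0,"az":0,"grip":1},{"x":0,"y":0.053,"z":0,"ax":0,"ay":0,"az":0,"grip":1},{"x":-0.01,"y":0.053,"z":0,"ax":0,"ay":0,"az":0,"grip":1},{"x":0,"y":0.053,"z":0,"ax":0,"ay":0,"az":0,"grip":1},{"x":0,"y":0.053,"z":0,"ax":0,"ay":0,"az":0,"grip":1},{"x":0,"y":0.053,"z":0,"ax":0,"ay":0,"az":0,"grip":1},{"x":-0.01,"y":0.053,"z":0,"ax":0,"ay":0,"az":0,"grip":1},{"x":0,"y":0.053,"z":0,"ax":0,"ay":0,"az":0,"grip":1},{"x":0,"y":0.053,"z":0,"ax":0,"ay":0,"az":0,"grip":1},{"x":0,"y":0.053,"z":0,"ax":0,"ay":0,"az":0,"grip":1}]'
python3 track.py
```

```text
time_s: 9.9
eef_pos: [0.4997, -0.0561, 0.0802]
ee_rot: [1.0, 0.022, -0.0, -0.0]
ft_force: [-0.2, -0.5, 1.3]
grip_width: 0.0943
grasp_force: 0.0
top t 9.9 chip s 0.2536718613521512 n -0.02401107272560405 px 60
scene t 9.95 chip s 0.25686669206688933 n -0.0244423076562076 px 55
t 10.0 tcp [ 0.4998 -0.0561  0.0803] S -0.0561 N 0.0 F [-1.04 -0.49 -0.3 ] yaw 0.044367184282923224
```

```bash
python3 -m crank '[{"x":0,"y":0.045,"z":0,"ax":0,"ay":0,"az":0,"grip":1},{"x":0,"y":0.045,"z":0,"ax":0,"ay":0,"az":0,"grip":1},{"x":-0.01,"y":0.045,"z":0,"ax":0,"ay":0,"az":0,"grip":1},{"x":0,"y":0.045,"z":0,"ax":0,"ay":0,"az":0,"grip":1},{"x":0,"y":0.045,"z":0,"ax":0,"ay":0,"az":0,"grip":1},{"x":0,"y":0.045,"z":0,"ax":0,"ay":0,"az":0,"grip":1},{"x":-0.01,"y":0.045,"z":0,"ax":0,"ay":0,"az":0,"grip":1},{"x":0,"y":0.045,"z":0,"ax":0,"ay":0,"az":0,"grip":1},{"x":0,"y":0.045,"z":0,"ax":0,"ay":0,"az":0,"grip":1},{"x":0,"y":0.045,"z":0,"ax":0,"ay":0,"az":0,"grip":1}]'
python3 track.py
```

```text
time_s: 10.83
eef_pos: [0.4992, -0.0449, 0.0802]
ee_rot: [1.0, 0.022, -0.0, -0.0]
ft_force: [-0.3, 0.0, 0.6]
grip_width: 0.0938
grasp_force: 0.0
top t 10.833 chip s 0.27631534077104497 n -0.024401439555110427 px 60
scene t 10.883 chip s 0.2784458189589396 n -0.02408555223228832 px 58
t 10.9333 tcp [ 0.4993 -0.0448  0.0803] S -0.0449 N 0.0 F [ 0.6  -0.71  0.26] yaw 0.044271069497975664
```

```bash
python3 -m crank '[{"x":0,"y":0.045,"z":0,"ax":0,"ay":0,"az":0,"grip":1},{"x":0,"y":0.045,"z":0,"ax":0,"ay":0,"az":0,"grip":1},{"x":-0.01,"y":0.045,"z":0,"ax":0,"ay":0,"az":0,"grip":1},{"x":0,"y":0.045,"z":0,"ax":0,"ay":0,"az":0,"grip":1}]'
python3 track.py
```

```text
time_s: 11.27
eef_pos: [0.499, -0.0404, 0.0802]
ee_rot: [1.0, 0.022, -0.0, -0.0]
ft_force: [0.3, 0.6, 0.4]
grip_width: 0.0943
grasp_force: 0.0
top t 11.267 chip s 0.28013686881171806 n -0.02450062582711603 px 60
scene t 11.317 chip s 0.2821417880860929 n -0.024735036988882117 px 59
t 11.3667 tcp [ 0.499  -0.0403  0.0802] S -0.0404 N -0.0001 F [-0.21  0.84  0.38] yaw 0.0443246344728894
```

```bash
python3 -m crank '[{"x":0,"y":0.045,"z":0,"ax":0,"ay":0,"az":0,"grip":1},{"x":0,"y":0.045,"z":0,"ax":0,"ay":0,"az":0,"grip":1}]'
python3 track.py
```

```text
time_s: 11.53
eef_pos: [0.499, -0.0382, 0.0802]
ee_rot: [1.0, 0.022, -0.0, 0.0]
ft_force: [-0.5, 0.1, 0.6]
grip_width: 0.0942
grasp_force: 0.0
top t 11.533 chip s 0.2802234578964533 n -0.02442495354447711 px 60
scene t 11.583 chip s 0.2819084056824397 n -0.024291846710790533 px 59
t 11.6333 tcp [ 0.499  -0.0381  0.0802] S -0.0381 N 0.0 F [0.98 0.16 0.41] yaw 0.04430857396966629
```

```bash
python3 -m crank '[{"x":-0.02,"y":0.5,"z":0,"ax":0,"ay":0,"az":0,"grip":1},{"x":-0.04,"y":0.8,"z":0,"ax":0,"ay":0,"az":0,"grip":1},{"x":-0.04,"y":0.8,"z":0,"ax":0,"ay":0,"az":0,"grip":1},{"x":0,"y":0.3,"z":0,"ax":0,"ay":0,"az":0,"grip":1},{"x":0,"y":0,"z":0,"ax":0,"ay":0,"az":0,"grip":1}]'
python3 track.py
python3 - <<'E'
from h import *
for n in("top","scene"):
    c=r.read_camera(n); np.save(n+"1.npy",c,allow_pickle=True)
    im=c["color"][:,:,::-1]
    cr=im[185:275,95:240] if n=="top" else im[110:220,300:440]
    cv2.imwrite(f"pics/e_{n}.png",cv2.resize(cr,None,fx=5,fy=5,interpolation=cv2.INTER_CUBIC))
E
python3 track.py
```

```text
time_s: 12.05
eef_pos: [0.4964, 0.0234, 0.0803]
ee_rot: [1.0, 0.023, 0.0, -0.0]
ft_force: [0.5, 1.1, 0.6]
grip_width: 0.0941
grasp_force: 0.0
top t 12.05 chip s 0.2788841121475917 n -0.024522565515506203 px 59
scene t 12.1 chip s 0.28073474132526754 n -0.02441862014335973 px 55
t 12.15 tcp [0.4965 0.0217 0.0802] S 0.0217 N 0.0002 F [-0.14  0.14  0.7 ] yaw 0.044969763113118164
top t 12.25 chip s 0.2780384596352038 n -0.0245243474270948 px 61
scene t 12.3 chip s 0.27949065843965953 n -0.024113434430607986 px 59
t 12.35 tcp [0.4966 0.0211 0.0802] S 0.0211 N 0.0002 F [-0.14  0.81 -0.3 ] yaw 0.0433259162257603
```

View pics/e_top.png

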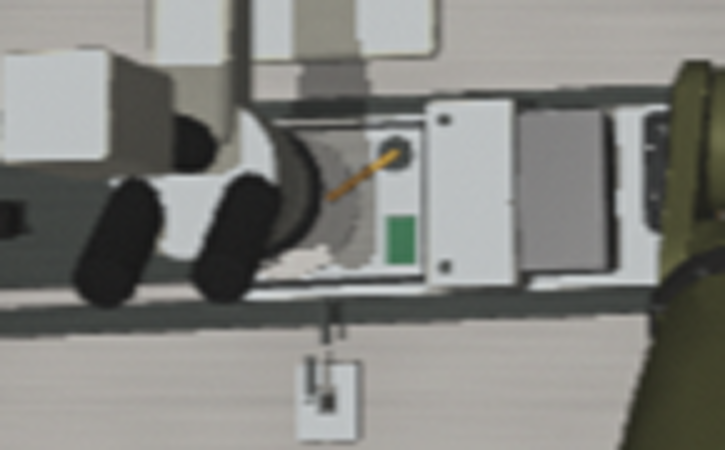

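View pics/e_scene.png

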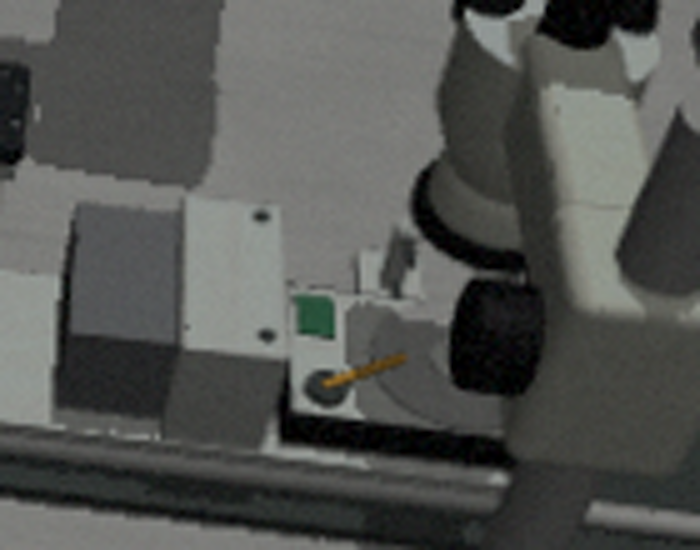

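Fin at crop (338,318), pointer at (326,330): the drive is about 7 mm short and drifting slowly back, at about 4 mm/s. I'll give it a soft nudge with the front pad.

```bash
python3 -m crank '[{"x":-0.04,"y":0.8,"z":0,"ax":0,"ay":0,"az":0,"grip":1},{"x":-0.04,"y":0.8,"z":0,"ax":0,"ay":0,"az":0,"grip":1},{"x":-0.02,"y":0.5,"z":0,"ax":0,"ay":0,"az":0,"grip":1},{"x":0,"y":0.1,"z":0,"ax":0,"ay":0,"az":0,"grip":1},{"x":0,"y":0.06,"z":0,"ax":0,"ay":0,"az":0,"grip":1},{"x":0,"y":0.004,"z":0,"ax":0,"ay":0,"az":0,"grip":1}]'
python3 track.py
```

```text
time_s: 12.85
eef_pos: [0.4941, 0.0779, 0.0802]
ee_rot: [1.0, 0.022, -0.0, 0.0]
ft_force: [0.4, -0.3, -0.8]
grip_width: 0.0941
grasp_force: 0.0
top t 12.85 chip s 0.2764657067473482 n -0.024272267244533283 px 59
scene t 12.9 chip s 0.2786152136715078 n -0.024645208676096656 px 57
t 12.95 tcp [0.4941 0.0776 0.0803] S 0.0777 N 0.0002 F [-0.52 -0.22 -0.75] yaw 0.043447279928614475
```

```bash
python3 -m crank '[{"x":0,"y":0.01,"z":0,"ax":0,"ay":0,"az":0,"grip":1},{"x":0,"y":0.01,"z":0,"ax":0,"ay":0,"az":0,"grip":1},{"x":0,"y":0.01,"z":0,"ax":0,"ay":0,"az":0,"grip":1},{"x":0,"y":0.01,"z":0,"ax":0,"ay":0,"az":0,"grip":1},{"x":0,"y":0.01,"z":0,"ax":0,"ay":0,"az":0,"grip":1},{"x":0,"y":0.01,"z":0,"ax":0,"ay":0,"az":0,"grip":1},{"x":0,"y":0.01,"z":0,"ax":0,"ay":0,"az":0,"grip":1},{"x":0,"y":0.01,"z":0,"ax":0,"ay":0,"az":0,"grip":1},{"x":0,"y":0.01,"z":0,"ax":0,"ay":0,"az":0,"grip":1},{"x":0,"y":0.01,"z":0,"ax":0,"ay":0,"az":0,"grip":1}]'
python3 track.py
```

```text
time_s: 13.78
eef_pos: [0.494, 0.0809, 0.0802]
ee_rot: [1.0, 0.022, -0.0, -0.0]
ft_force: [0.0, -0.4, 0.7]
grip_width: 0.0939
grasp_force: 0.0
top t 13.783 chip s 0.2757314308195584 n -0.02441846549852849 px 59
scene t 13.833 chip s 0.2774323843074462 n -0.02424416589384023 px 60
t 13.8833 tcp [0.494  0.0809 0.0803] S 0.081 N 0.0002 F [ 0.32 -1.09  0.7 ] yaw 0.044252121719454716
```

```bash
python3 -m crank '[{"x":0,"y":0.01,"z":0,"ax":0,"ay":0,"az":0,"grip":1},{"x":0,"y":0.01,"z":0,"ax":0,"ay":0,"az":0,"grip":1},{"x":0,"y":0.01,"z":0,"ax":0,"ay":0,"az":0,"grip":1},{"x":0,"y":0.01,"z":0,"ax":0,"ay":0,"az":0,"grip":1},{"x":0,"y":0.01,"z":0,"ax":0,"ay":0,"az":0,"grip":1},{"x":0,"y":0.01,"z":0,"ax":0,"ay":0,"az":0,"grip":1}]'
python3 track.py
```

```text
time_s: 14.38
eef_pos: [0.494, 0.0824, 0.0802]
ee_rot: [1.0, 0.022, 0.0, -0.0]
ft_force: [0.4, -0.5, 0.4]
grip_width: 0.094
grasp_force: 0.0
top t 14.383 chip s 0.27540329053459317 n -0.02420036549990228 px 59
scene t 14.433 chip s 0.2773757380894279 n -0.024154558068629046 px 58
t 14.4833 tcp [0.494  0.0824 0.0802] S 0.0825 N 0.0003 F [-0.3  -0.    0.49] yaw 0.04422502354081899
```

```bash
python3 -m crank '[{"x":0,"y":0.01,"z":0,"ax":0,"ay":0,"az":0,"grip":1},{"x":0,"y":0.01,"z":0,"ax":0,"ay":0,"az":0,"grip":1},{"x":0,"y":0.01,"z":0,"ax":0,"ay":0,"az":0,"grip":1},{"x":0,"y":0.01,"z":0,"ax":0,"ay":0,"az":0,"grip":1},{"x":0,"y":0.01,"z":0,"ax":0,"ay":0,"az":0,"grip":1},{"x":0,"y":0.01,"z":0,"ax":0,"ay":0,"az":0,"grip":1}]'
python3 track.py
```

```text
time_s: 14.98
eef_pos: [0.494, 0.0839, 0.0802]
ee_rot: [1.0, 0.022, -0.0, -0.0]
ft_force: [-0.2, -0.7, -0.1]
grip_width: 0.0939
grasp_force: 0.0
top t 14.983 chip s 0.27644037255264475 n -0.02438427897731802 px 60
scene t 15.033 chip s 0.2786101280613746 n -0.02474475916911496 px 56
t 15.0833 tcp [0.494  0.0839 0.0802] S 0.0839 N 0.0003 F [ 0.41 -0.02 -0.58] yaw 0.04421416999625265
```

Moving forward at about 2–3 mm/s; I'll push a bit longer.

```bash
python3 -m crank '[{"x":0,"y":0.012,"z":0,"ax":0,"ay":0,"az":0,"grip":1},{"x":0,"y":0.012,"z":0,"ax":0,"ay":0,"az":0,"grip":1},{"x":0,"y":0.012,"z":0,"ax":0,"ay":0,"az":0,"grip":1},{"x":0,"y":0.012,"z":0,"ax":0,"ay":0,"az":0,"grip":1},{"x":0,"y":0.012,"z":0,"ax":0,"ay":0,"az":0,"grip":1},{"x":0,"y":0.012,"z":0,"ax":0,"ay":0,"az":0,"grip":1}]'
python3 track.py
```

```text
time_s: 15.58
eef_pos: [0.494, 0.0857, 0.0803]
ee_rot: [1.0, 0.022, 0.0, 0.0]
ft_force: [-0.3, 0.1, 0.2]
grip_width: 0.0939
grasp_force: 0.0
top t 15.583 chip s 0.27898845120960813 n -0.024424129801850058 px 60
scene t 15.633 chip s 0.28131864171385673 n -0.024748688470176073 px 57
t 15.6833 tcp [0.494  0.0857 0.0802] S 0.0858 N 0.0004 F [ 0.16  0.62 -0.66] yaw 0.04423644957995621
```

```bash
python3 -m crank '[{"x":0.02,"y":-0.5,"z":0,"ax":0,"ay":0,"az":0,"grip":1},{"x":0.04,"y":-0.8,"z":0,"ax":0,"ay":0,"az":0,"grip":1},{"x":0.04,"y":-0.8,"z":0,"ax":0,"ay":0,"az":0,"grip":1},{"x":0,"y":-0.2,"z":0,"ax":0,"ay":0,"az":0,"grip":1},{"x":0,"y":0,"z":0,"ax":0,"ay":0,"az":0,"grip":1},{"x":0,"y":0,"z":0,"ax":0,"ay":0,"az":0,"grip":1},{"x":0,"y":0,"z":0,"ax":0,"ay":0,"az":0,"grip":1},{"x":0,"y":0,"z":0,"ax":0,"ay":0,"az":0,"grip":1},{"x":0,"y":0,"z":0,"ax":0,"ay":0,"az":0,"grip":1},{"x":0,"y":0,"z":0,"ax":0,"ay":0,"az":0,"grip":1}]'
python3 track.py;python3 -m crank '[{"x":0,"y":0,"z":0,"ax":0,"ay":0,"az":0,"grip":1},{"x":0,"y":0,"z":0,"ax":0,"ay":0,"az":0,"grip":1},{"x":0,"y":0,"z":0,"ax":0,"ay":0,"az":0,"grip":1},{"x":0,"y":0,"z":0,"ax":0,"ay":0,"az":0,"grip":1},{"x":0,"y":0,"z":0,"ax":0,"ay":0,"az":0,"grip":1},{"x":0,"y":0,"z":0,"ax":0,"ay":0,"az":0,"grip":1}]'
python3 track.py
```

```text
time_s: 16.52
eef_pos: [0.4965, 0.0286, 0.0802]
ee_rot: [1.0, 0.022, -0.0, -0.0]
ft_force: [-0.0, -0.2, -0.4]
grip_width: 0.0941
grasp_force: 0.0
top t 16.517 chip s 0.2838010692781983 n -0.02432268711243356 px 66
scene t 16.567 chip s 0.2858256285391316 n -0.024598247336544605 px 54
t 16.6167 tcp [0.4965 0.0284 0.0802] S 0.0284 N 0.0004 F [ 1.56 -0.09  0.02] yaw 0.04461169315018436
time_s: 17.12
eef_pos: [0.4965, 0.0281, 0.0803]
ee_rot: [1.0, 0.022, 0.0, -0.0]
ft_force: [-0.1, -0.3, 0.6]
grip_width: 0.0939
grasp_force: 0.0
top t 17.117 chip s 0.2860029408903259 n -0.024462111730922574 px 60
scene t 17.167 chip s 0.28707902477385927 n -0.02498032855457181 px 54
t 17.2167 tcp [0.4965 0.0282 0.0803] S 0.0282 N 0.0004 F [0.1  0.37 0.21] yaw 0.04417523920224267
```

```bash
W='{"x":0,"y":0,"z":0,"ax":0,"ay":0,"az":0,"grip":1}'; python3 -m crank '[{"x":0,"y":0,"z":0,"ax":0,"ay":0,"az":0,"grip":1},{"x":0,"y":0,"z":0,"ax":0,"ay":0,"az":0,"grip":1},{"x":0,"y":0,"z":0,"ax":0,"ay":0,"az":0,"grip":1},{"x":0,"y":0,"z":0,"ax":0,"ay":0,"az":0,"grip":1},{"x":0,"y":0,"z":0,"ax":0,"ay":0,"az":0,"grip":1},{"x":0,"y":0,"z":0,"ax":0,"ay":0,"az":0,"grip":1},{"x":0,"y":0,"z":0,"ax":0,"ay":0,"az":0,"grip":1},{"x":0,"y":0,"z":0,"ax":0,"ay":0,"az":0,"grip":1},{"x":0,"y":0,"z":0,"ax":0,"ay":0,"az":0,"grip":1},{"x":0,"y":0,"z":0,"ax":0,"ay":0,"az":0,"grip":1}]'>/dev/null
python3 track.py;python3 -m crank '[{"x":0,"y":0,"z":0,"ax":0,"ay":0,"az":0,"grip":1},{"x":0,"y":0,"z":0,"ax":0,"ay":0,"az":0,"grip":1},{"x":0,"y":0,"z":0,"ax":0,"ay":0,"az":0,"grip":1},{"x":0,"y":0,"z":0,"ax":0,"ay":0,"az":0,"grip":1},{"x":0,"y":0,"z":0,"ax":0,"ay":0,"az":0,"grip":1},{"x":0,"y":0,"z":0,"ax":0,"ay":0,"az":0,"grip":1},{"x":0,"y":0,"z":0,"ax":0,"ay":0,"az":0,"grip":1},{"x":0,"y":0,"z":0,"ax":0,"ay":0,"az":0,"grip":1},{"x":0,"y":0,"z":0,"ax":0,"ay":0,"az":0,"grip":1},{"x":0,"y":0,"z":0,"ax":0,"ay":0,"az":0,"grip":1}]'>/dev/null
python3 track.py
python3 - <<'E'
from h import *
im=r.read_camera("top")["color"][:,:,::-1][185:275,95:240]
cv2.imwrite("pics/f_top.png",cv2.resize(im,None,fx=5,fy=5,interpolation=cv2.INTER_CUBIC))
E
```

```text
top t 18.05 chip s 0.28767007181836135 n -0.0246886564677712 px 57
scene t 18.1 chip s 0.28892118466789646 n -0.024676337801662576 px 54
t 18.15 tcp [0.4965 0.0282 0.0802] S 0.0282 N 0.0004 F [ 0.6  -0.96  0.65] yaw 0.044208208637725545
top t 18.983 chip s 0.2890344215332636 n -0.02467123460619088 px 58
scene t 19.033 chip s 0.2895519455566942 n -0.025046942178334565 px 47
t 19.0833 tcp [0.4965 0.0282 0.0802] S 0.0282 N 0.0004 F [-0.04 -0.5   0.79] yaw 0.04416813114226504
```

View pics/f_top.png

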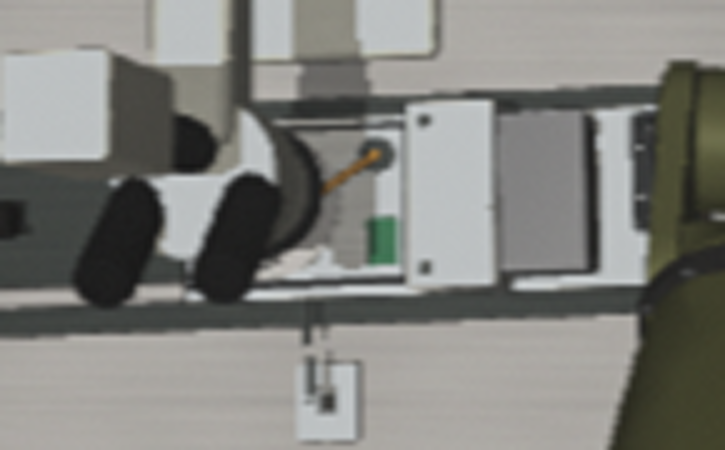

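The fin at crop (308,325) lines up with the dark pointer at (310,375), and the drive is almost at rest. Now I lift out.

```bash
python3 -m crank '[{"x":0,"y":0,"z":0.4,"ax":0,"ay":0,"az":0,"grip":1},{"x":0,"y":0,"z":0.8,"ax":0,"ay":0,"az":0,"grip":1},{"x":0,"y":0,"z":1,"ax":0,"ay":0,"az":0,"grip":1},{"x":0,"y":0,"z":1,"ax":0,"ay":0,"az":0,"grip":1},{"x":0,"y":0,"z":1,"ax":0,"ay":0,"az":0,"grip":1},{"x":0,"y":0,"z":1,"ax":0,"ay":0,"az":0,"grip":1},{"x":0,"y":0,"z":0,"ax":0,"ay":0,"az":0,"grip":1},{"x":0,"y":0,"z":0,"ax":0,"ay":0,"az":0,"grip":1}]' >/dev/null
python3 track.py;python3 -m crank '[{"x":0,"y":0,"z":0,"ax":0,"ay":0,"az":0,"grip":1},{"x":0,"y":0,"z":0,"ax":0,"ay":0,"az":0,"grip":1},{"x":0,"y":0,"z":0,"ax":0,"ay":0,"az":0,"grip":1},{"x":0,"y":0,"z":0,"ax":0,"ay":0,"az":0,"grip":1},{"x":0,"y":0,"z":0,"ax":0,"ay":0,"az":0,"grip":1},{"x":0,"y":0,"z":0,"ax":0,"ay":0,"az":0,"grip":1},{"x":0,"y":0,"z":0,"ax":0,"ay":0,"az":0,"grip":1},{"x":0,"y":0,"z":0,"ax":0,"ay":0,"az":0,"grip":1},{"x":0,"y":0,"z":0,"ax":0,"ay":0,"az":0,"grip":1},{"x":0,"y":0,"z":0,"ax":0,"ay":0,"az":0,"grip":1}]'>/dev/null
python3 track.py
python3 - <<'E'
from track import *
c=r.read_camera("top")
for z in(.04,.05,.06):
    print(z,[round(S(x),4) for x in ray(c,[(95+310/5-.4,185+375/5-.4),(95+308/5-.4,185+325/5-.4)],z)])
E
```

```text
top t 19.8 chip s 0.2893251918136293 n -0.024693866035008397 px 51
scene t 19.85 chip s 0.28997393356876183 n -0.02399782685081333 px 49
t 19.9 tcp [0.4961 0.0282 0.2097] S 0.0282 N 0.0 F [ 0.08 -0.79 -0.03] yaw 0.044236650963341555
top t 20.733 chip s 0.28926450378832297 n -0.024749961440683393 px 50
scene t 20.783 chip s 0.290184095493515 n -0.024882386563930176 px 49
t 20.8333 tcp [0.4965 0.0282 0.2103] S 0.0282 N 0.0004 F [-0.36  0.39  1.01] yaw 0.044175681153748904
0.04 [0.3428, 0.3441]
0.05 [0.3401, 0.3414]
0.06 [0.3374, 0.3386]
```

```bash
python3 -m crank '[{"x":0,"y":0,"z":0,"ax":0,"ay":0,"az":0,"grip":1},{"x":0,"y":0,"z":0,"ax":0,"ay":0,"az":0,"grip":1},{"x":0,"y":0,"z":0,"ax":0,"ay":0,"az":0,"grip":1},{"x":0,"y":0,"z":0,"ax":0,"ay":0,"az":0,"grip":1},{"x":0,"y":0,"z":0,"ax":0,"ay":0,"az":0,"grip":1},{"x":0,"y":0,"z":0,"ax":0,"ay":0,"az":0,"grip":1},{"x":0,"y":0,"z":0,"ax":0,"ay":0,"az":0,"grip":1},{"x":0,"y":0,"z":0,"ax":0,"ay":0,"az":0,"grip":1},{"x":0,"y":0,"z":0,"ax":0,"ay":0,"az":0,"grip":1},{"x":0,"y":0,"z":0,"ax":0,"ay":0,"az":0,"grip":1}]'>/dev/null
python3 -c "
from station import r
print(r.hand_in())"
```

```text
the job is handed in; nothing more can be done
None
```

I handed the job in with the drive at rest about 1–4 mm from the lens axis by my camera measurements (limit 15 mm), the gripper lifted clear and about 22 s used; the hand-in returned no verdict.

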